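# Lay a mould insert down for welding

## Robot

A 6-joint arm with a two-finger parallel gripper is mounted at the origin on a cart in front of the work surface, level with it; the furniture and walls round the work are solid. World frame = base frame: x ahead of the robot, y to its left, z up, the work surface at z = 0. Lengths are in mm, angles in rad, forces in N, time in s.
With the tool pointing down it reaches from about 350 to 775 mm from the base axis. Payload 7.3 kg.
Tool frame: the origin (TCP) lies between the finger pads; the fingertips stand tcp_to_tips ahead of it and the grasp point (between the pads) lies 5 mm behind it (tcp_to_tips is the distance from the TCP to the fingertips, in mm); z points along the fingers, x is the direction in which the jaws open and shut, and the axes are right-handed (so a half turn about z gives the same grasp; the last joint's range is limited). The gripper opens to 92 mm and grips with 3 to 60 N. Pads are 19 mm wide; open, the fingers measure 130 mm over their backs; the gripper's body (75 mm by 190 mm) begins 47 mm behind the grasp point.
Start: joints at [1.204, 0.342, 1.524, -0, 1.275, -0.146], TCP at [114.963, 512.276, 240.741] pointing down, gripper open.
Joint ranges: [-2.53, 2.53], [-0.77, 2.02], [0.04, 2.7], [-1, 4.14], [0.28, 2.66], [-3.11, 3.11]. Speed limits (rad/s): [2.57, 2.57, 3.14, 3.14, 3.14, 3.14].

## Interface

Orientations are given as [roll, pitch, yaw] about the fixed x, y, z axes, in that order (R = Rz(yaw) Ry(pitch) Rx(roll)).
In Python, from plant import * gives the robot as it stands.
- The arm moves only by the tool drive_tool, never from a script. Its argument "deltas" is a list of rows, each an object of numbers: "hand": the gripper's target within -1 to 1 (shut at 1, half-way at 0, fully open at -1); "tx", "ty", "tz": the shift along the tool's x, y, z each as a share of 4 cm, from -1 to 1; "wx", "wy", "wz": the turn, a rotation vector about the tool's x, y, z each as a share of 5 degrees, from -1 to 1. In form: [{"hand": .., "tx": .., "ty": .., "tz": .., "wx": .., "wy": .., "wz": ..}, ...]. A call has 1 to 20 rows; each row shifts and turns the commanded pose from where the row before left it, along the tool's axes as they then stand; what a row does not reach is not made up. A row lasts 1/12 s, in which the tool goes at most 41.7 mm and 7.16 degrees, less where a joint would pass 70% of its speed; a pose out of reach is approached as far as the arm can. A call with a number of a shift or a turn outside -1 to 1 is refused whole. A call with a gripper value outside its range is refused whole. The fingers move at their own pace and stop on an object; the grip force is fixed at half the most. Time passes only in rows, so rows that do not move let the fingers close. It gives the time, the measured TCP pose, the force and the opening at its end, in the units of the state.
- get_obs(): the state, without advancing time (a new reading comes with each control period).
- capture(name): name is "scene" or "top" or "wrist"; returns the picture (400x640x3 uint8, red, green, blue); there is no depth.
- camera_model(name): a dict with "fx", "fy", "cx", "cy" (pixels), "rvec" (rotation vector, rad) and "tvec" (3), from world to camera coordinates, as OpenCV has them. Camera axes: x right, y down, z forward; pixel columns grow to the right and rows downward; lengths in mm; the calibration is good to about 2 mm. The wrist camera is an equidistant fisheye: a pixel r from the principal point sees the ray r / f radians off the axis. A picture is of the moment at which its call begins: read the wrist's pose just before it. camera_model takes no time and is no camera call; for the wrist camera it gives the pose at the moment of the call.
- close_job(): hands the job in, once; it reports no verdict.
The state is a dict: "time": time; "joint_positions": joint angles; "dq": joint speeds; "tau": joint torques, N m; "tool_pos": TCP position; "tcp_rot": TCP orientation; "contact_force": force on the tool from outside, world axes, zero at the start; "moment": the same for the moment, N m; "grip_width": finger opening in mm.
Only numpy, scipy, OpenCV 4.12 (cv2) and the standard library are available. Lean on these libraries where they do the work, as an engineer would, in place of code of your own. Each camera call takes 0.05 s, during which the arm holds its last target.

## Task

The aluminium mould insert stands on end on the setup plate, its cavity turned away from the low brass stop. Tip it over that stop so that it lies on the two brass rests with the cavity up, then slide it home flush against the dark end stop, ready for the weld. Do not pick it up, and leave the caliper, screwdriver, tin and copper roll where they are.

Things in the scene. Friction and masses are not known exactly. Their poses are not given: they have to be found in the camera images.
- mould_insert: Aluminium block 40 x 72 x 104 mm, 0.5 to 0.9 kg, a rectangular cavity in one 72 x 104 face. Origin: middle of the block, 62 mm above the table standing, 36 mm lying on the rests. Own x: out of the cavity face (40 mm thick); y: across its width (72 mm); z: along its length (104 mm), up while it stands. It stands on the plate, plain back face 2 to 5 mm from the low stop.
- insert_head (a point): Centre of the insert's upper end (own z +52 mm), 114 mm above the table while it stands. The flat land between this end and the cavity is 36 mm high, a good place to push. Pushed there towards the stop, the insert slides up to the stop and tips over it; past about 25 degrees it falls by itself, which the soft brass rests can take.
- insert_foot (a point): Centre of the insert's foot end (own z -52 mm), on the plate while it stands. When the insert lies, this is the end far from the end stop; pushed there, it slides along the rests easily (lightly oiled metal).
- setup_plate: Steel plate 190 x 112 x 10 mm, fixed; origin: centre of its underside; z up, x towards the end stop (the way the insert falls and slides), y along the stops. Across it: low stop, a flat brass strip at x -33 to -3 mm; second brass rest at x 40 to 70 mm; both 100 mm wide, tops 16 mm above the table; dark end stop, 84 mm wide, x 84 to 95 mm, top 40 mm above the table.
- low_stop (a point): Middle of the low stop's upper edge on the side of the standing insert (plate x -33 mm, 16 mm above the table); same axes as the plate.
- end_stop (a point): Point on the middle of the end stop's face that looks towards the rests (plate x +84 mm), 36 mm above the table; same axes as the plate. The insert lying home has its centre 52 mm before this point along x.
- caliper: Steel caliper, 87 x 230 x 13 mm, lying on the table at the right; origin at the middle of its underside. Leave it.
- screwdriver: Screwdriver with red handle, 165 mm long, lying on the table at the left front; origin at the middle of its underside. Leave it.
- parts_tin: Round grey tin, 53 mm across, 22 mm high, on the right; origin at the centre of its underside. Leave it.
- shim_roll: Roll of copper shim, 38 mm across, 25 mm high, on the right; origin at the centre of its underside. Leave it.

How it is judged (in metres and radians):
At the end, for the whole second after the job is handed in: The insert lies flat on both brass rests, cavity up (within 0.06 rad, centre 33 to 39 mm above the table), its end against the end stop (gap under 3 mm) and square to it (within 0.06 rad), within 30 mm of the stop's middle sideways, at rest (angle between mould_insert's own x axis and vertical below 0.06 rad and height (world z) of mould_insert between 0.033 and 0.039 m and x of mould_insert in the frame of end_stop between -0.055 and -0.049 m and angle between the z axis of mould_insert and the x axis of setup_plate, either way round below 0.06 rad and y of mould_insert in the frame of end_stop between -0.03 and 0.03 m and linear speed of mould_insert below 0.01 m/s); the robot touches nothing.
It fails at once if the insert is picked up (its centre rises above 90 mm) (height (world z) of mould_insert above 0.09 m).
It fails at once if the caliper, screwdriver, tin or copper roll is moved by more than 20 mm (distance of any of caliper, screwdriver, parts_tin, shim_roll from where it was at the start of the episode above 0.02 m).
It also fails if it takes over 38 s, if anything falls off the work surface, if the arm or the gripper's body presses on something with over 40 N, if the wrist force passes 120 N, or if a joint passes its speed limit or range.

## Working session

There is one attempt and no reset: what is moved stays moved. The work goes in short steps, Python scripts to look and compute and a tool call to move; the robot and the scene stay as the last step left them, time stands still between calls to the robot, and variables do not carry over. Pictures are saved under pics/ and viewed, and the job is handed in when it is done.

Besides the shell and the picture viewer there is one more tool, called after "Call:" as name(argument=value, ...) on one line, values as JSON. drive_tool: Moves the arm, as the interface text tells. Its arguments: {"type":"object","properties":{"deltas":{"type":"array","items":{"type":"object","properties":{"hand":{"type":"number"},"tx":{"type":"number"},"ty":{"type":"number"},"tz":{"type":"number"},"wx":{"type":"number"},"wy":{"type":"number"},"wz":{"type":"number"}}}}},"required":["deltas"]}

```bash
ls; mkdir -p pics; python3 - <<'E'
from plant import *
import cv2
o=get_obs();print({k:o[k] for k in('time','tool_pos','tcp_rot','grip_width')})
for n in("scene","top"):
    cv2.imwrite(f"pics/{n}0.png",capture(n)[:,:,::-1]);print(n,camera_model(n))
print([k for k in dir() if 'tcp' in k.lower() or 'tips' in k.lower()])
E
```

```text
pics
{'time': 0.0, 'tool_pos': array([114.82435739, 511.89797874, 240.06049035]), 'tcp_rot': array([-3.14137307e+00,  1.49354153e-03,  1.34997236e+00]), 'grip_width': 91.58267359413266}
scene {'fx': 458.13480281781057, 'fy': 458.13480281781057, 'cx': 324.0063746156875, 'cy': 202.07501248459326, 'rvec': array([ 2.36288758, -0.55853004,  0.20801809]), 'tvec': array([-410.48457451,  285.39504177,  910.88671798])}
top {'fx': 451.7397673505827, 'fy': 451.7397673505827, 'cx': 315.7417760163584, 'cy': 201.10322688411927, 'rvec': array([ 2.14034466, -2.15894414,  0.14864986]), 'tvec': array([  49.20067063,  517.79782591, 1022.46418045])}
['tcp_to_tips']
```

View pics/scene0.png

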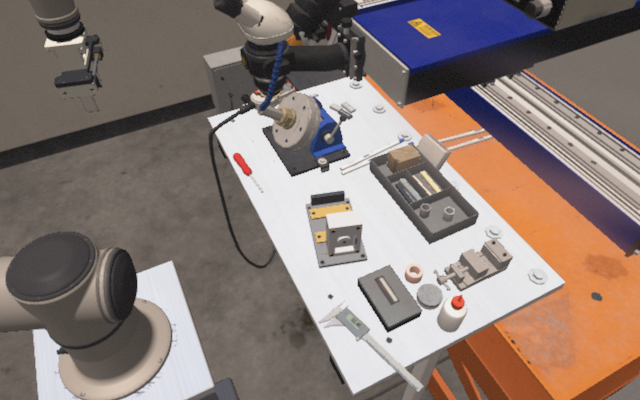

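View pics/top0.png

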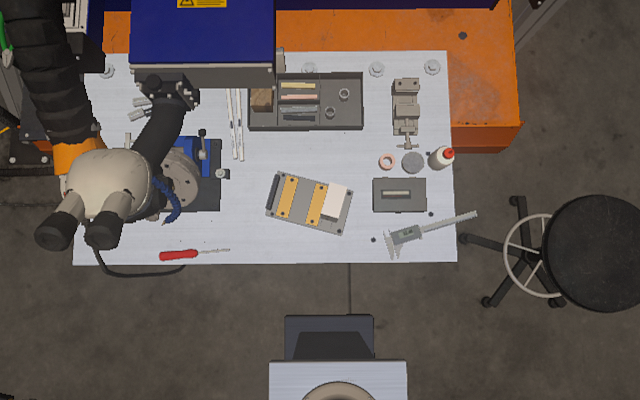

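```bash
python3 -c "
from plant import *
print(tcp_to_tips)
import cv2
a=cv2.imread('pics/top0.png');cv2.imwrite('pics/topc.png',cv2.resize(a[110:310,170:370],None,fx=3,fy=3,interpolation=cv2.INTER_CUBIC))
a=cv2.imread('pics/scene0.png');cv2.imwrite('pics/scenec.png',cv2.resize(a[180:380,130:380],None,fx=3,fy=3,interpolation=cv2.INTER_CUBIC))"
```

```text
14.0
```

View crops.

View pics/topc.png

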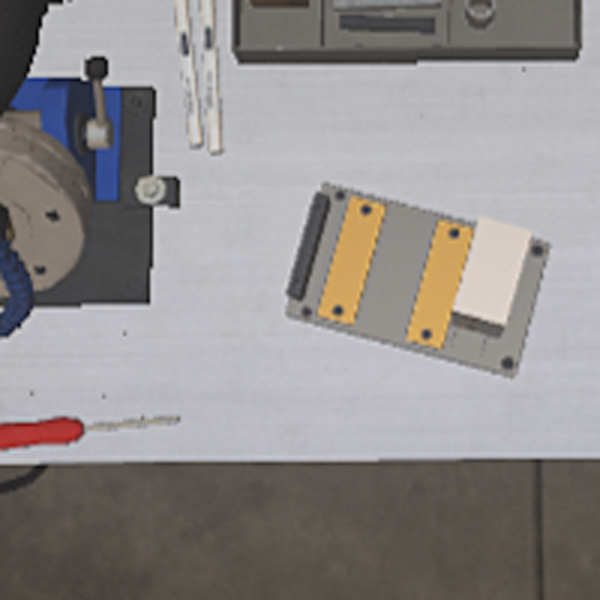

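View pics/scenec.png

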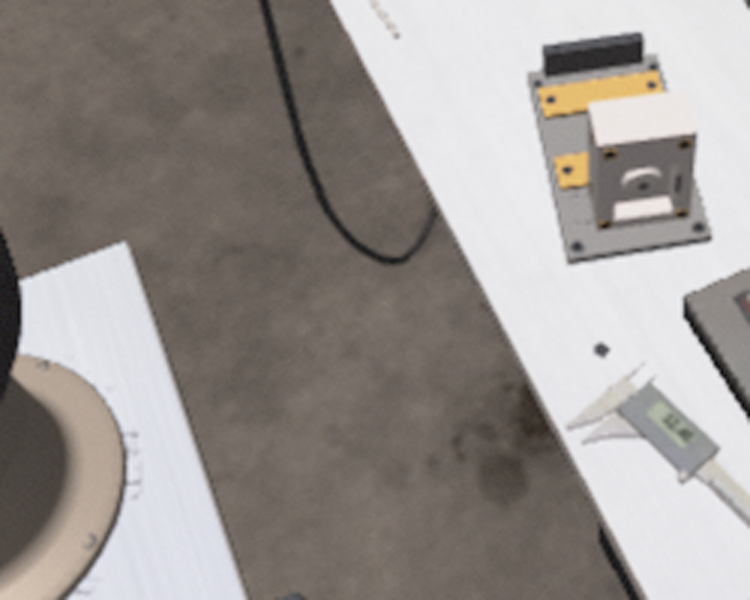

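```bash
cat > h.py <<'E'
import numpy as np, cv2
from plant import *
def ray(n,px,z):
    c=camera_model(n);R,_=cv2.Rodrigues(np.array(c['rvec']));t=np.array(c['tvec']).ravel()
    p=np.atleast_2d(px).astype(float)
    d=np.c_[(p[:,0]-c['cx'])/c['fx'],(p[:,1]-c['cy'])/c['fy'],np.ones(len(p))]@R
    C=-R.T@t
    return C+d*((z-C[2])/d[:,2])[:,None]
E
python3 - <<'E'
from h import *
a=cv2.imread('pics/top0.png');h=cv2.cvtColor(a,cv2.COLOR_BGR2HSV)
f=lambda p:np.array(p)/3+[170,110]-1/3
P=ray('top',f([(322,183),(548,243),(518,377),(287,316)]),10);print('plate',P.round(1))
c=P.mean(0);u=(P[0]+P[3]-P[1]-P[2])[:2];v=(P[0]+P[1]-P[2]-P[3])[:2]
print('c',c,'len',np.linalg.norm(u)/2,np.linalg.norm(v)/2,'ang',np.degrees(np.arctan2(u[1],u[0])),np.degrees(np.arctan2(v[1],v[0])))
m=cv2.inRange(h,(14,110,120),(28,255,255));m[:,:250]=0;m[:, 340:]=0
for k in cv2.findContours(m,0,2)[0]:
    if cv2.contourArea(k)<60: continue
    w=ray('top',k[:,0,:],16)[:,:2].astype(np.float32);print('brass',cv2.minAreaRect(w))
print('ins',h[200,325], )
m=cv2.inRange(h,(0,5,200),(30,60,255));m[:170]=0;m[240:]=0;m[:,:310]=0;m[:,355:]=0
for k in cv2.findContours(m,0,2)[0]:
    if cv2.contourArea(k)<60: continue
    w=ray('top',k[:,0,:],114)[:,:2].astype(np.float32);print('ins',cv2.minAreaRect(w))
print('ins corners',ray('top',f([(482,218),(530,230),(506,323),(458,306)]),114).round(1))
# scene view top face corners
g=lambda p:np.array(p)/3+[130,180]-1/3
print('scene ins',ray('scene',g([(588,103),(690,93),(696,134),(600,148)]),114).round(1))
print('scene plate',ray('scene',g([(527,77),(658,54),(711,238),(569,261)]),10).round(1))
E
```

```text
plate [[597.1 138.   10. ]
 [546.4 -43.6  10. ]
 [439.2 -17.8  10. ]
 [489.3 165.5  10. ]]
c [517.99564361  60.51931517  10.        ] len 189.25627015125872 110.78408779194544 ang 74.55010539584521 -13.951270771624158
brass ((513.348876953125, 43.62163543701172), (28.593727111816406, 98.47457885742188), 74.46986389160156)
brass ((533.0266723632812, 113.83242797851562), (29.162193298339844, 98.4742660522461), 74.29974365234375)
ins [ 12  18 214]
ins ((510.89105224609375, 5.876125335693359), (39.741477966308594, 70.80342864990234), 73.29637145996094)
ins corners [[548.4  12.6 114. ]
 [539.2 -22.2 114. ]
 [471.6  -3.7 114. ]
 [484.2  30.7 114. ]]
scene ins [[480.1  34.  114. ]
 [550.2   9.3 114. ]
 [535.3 -25.6 114. ]
 [469.2  -6.4 114. ]]
scene plate [[486.7 159.9  10. ]
 [596.2 133.6  10. ]
 [542.5 -48.1  10. ]
 [437.9 -18.6  10. ]]
```

```bash
python3 - <<'E'
from h import *
def PM(n):
    c=camera_model(n);R,_=cv2.Rodrigues(np.array(c['rvec']));K=np.array([[c['fx'],0,c['cx']],[0,c['fy'],c['cy']],[0,0,1]])
    return K@np.c_[R,np.array(c['tvec']).ravel()]
A,B=PM('top'),PM('scene')
for a,b in [((100,242),(242,18)),((55,238),(222,3)),((178,90),(358,45))]:
    X=cv2.triangulatePoints(A,B,np.array(a,float),np.array(b,float)).ravel();print((X[:3]/X[3]).round())
for p in [(115,512,240),(300,420,240),(400,300,240),(490,0,240)]:
    print(p,[(q[:2]/q[2]).round() for q in (A@np.r_[p,1],B@np.r_[p,1])])
c=np.array([517.5,59.5]);u=np.array([np.cos(np.radians(74.5)),np.sin(np.radians(74.5))]);v=np.array([-u[1],u[0]])
print(u,v,'ins in plate',(np.array([510,4.5])-c)@np.c_[u,v],'pre',c-108*u-7*v)
E
```

```text
[428. 357. 420.]
[421. 424. 423.]
[680. 281. 333.]
(115, 512, 240) [array([ 54., 413.]), array([94., 93.])]
(300, 420, 240) [array([111., 306.]), array([182.,  93.])]
(400, 300, 240) [array([179., 250.]), array([240., 109.])]
(490, 0, 240) [array([339., 201.]), array([338., 182.])]
[0.26723838 0.96363045] [-0.96363045  0.26723838] ins in plate [-55.00396275  -7.47088229] pre [495.38366856 -46.44275758]
```

Call:
drive_tool(deltas=[{"tx": -0.45,"ty": 0.6,"hand": 0.5},{"tx": -0.45,"ty": 0.6,"hand": 0.5},{"tx": -0.45,"ty": 0.6,"hand": 0.5},{"tx": -0.45,"ty": 0.6,"hand": 0.5},{"tx": -0.45,"ty": 0.6,"hand": 0.5},{"tx": -0.45,"ty": 0.6,"hand": 0.5},{"tx": -0.45,"ty": 0.6,"hand": 0.5},{"tx": -0.45,"ty": 0.6,"hand": 0.5},{"wz": 1,"hand": 0.5},{"wz": 1,"hand": 0.5},{"wz": 1,"hand": 0.5},{"wz": 1,"hand": 0.5},{"wz": 1,"hand": 0.5},{"wz": 1,"hand": 0.5},{"wz": 1,"hand": 0.5},{"wz": 1,"hand": 0.5},{"wz": 1,"hand": 0.5},{"wz": 1,"hand": 0.5},{"wz": 1,"hand": 0.5},{"wz": 1,"hand": 0.5}])

```text
invalid input
```

Call:
drive_tool(deltas=[{"hand": 0.5,"tx": -0.45,"ty": 0.6,"tz": 0,"wx": 0,"wy": 0,"wz": 0},{"hand": 0.5,"tx": -0.45,"ty": 0.6,"tz": 0,"wx": 0,"wy": 0,"wz": 0},{"hand": 0.5,"tx": -0.45,"ty": 0.6,"tz": 0,"wx": 0,"wy": 0,"wz": 0},{"hand": 0.5,"tx": -0.45,"ty": 0.6,"tz": 0,"wx": 0,"wy": 0,"wz": 0},{"hand": 0.5,"tx": -0.45,"ty": 0.6,"tz": 0,"wx": 0,"wy": 0,"wz": 0},{"hand": 0.5,"tx": -0.45,"ty": 0.6,"tz": 0,"wx": 0,"wy": 0,"wz": 0},{"hand": 0.5,"tx": -0.45,"ty": 0.6,"tz": 0,"wx": 0,"wy": 0,"wz": 0},{"hand": 0.5,"tx": -0.45,"ty": 0.6,"tz": 0,"wx": 0,"wy": 0,"wz": 0},{"hand": 0.5,"tx": 0,"ty": 0,"tz": 0,"wx": 0,"wy": 0,"wz": 1},{"hand": 0.5,"tx": 0,"ty": 0,"tz": 0,"wx": 0,"wy": 0,"wz": 1},{"hand": 0.5,"tx": 0,"ty": 0,"tz": 0,"wx": 0,"wy": 0,"wz": 1},{"hand": 0.5,"tx": 0,"ty": 0,"tz": 0,"wx": 0,"wy": 0,"wz": 1},{"hand": 0.5,"tx": 0,"ty": 0,"tz": 0,"wx": 0,"wy": 0,"wz": 1},{"hand": 0.5,"tx": 0,"ty": 0,"tz": 0,"wx": 0,"wy": 0,"wz": 1},{"hand": 0.5,"tx": 0,"ty": 0,"tz": 0,"wx": 0,"wy": 0,"wz": 1},{"hand": 0.5,"tx": 0,"ty": 0,"tz": 0,"wx": 0,"wy": 0,"wz": 1},{"hand": 0.5,"tx": 0,"ty": 0,"tz": 0,"wx": 0,"wy": 0,"wz": 1},{"hand": 0.5,"tx": 0,"ty": 0,"tz": 0,"wx": 0,"wy": 0,"wz": 1},{"hand": 0.5,"tx": 0,"ty": 0,"tz": 0,"wx": 0,"wy": 0,"wz": 1},{"hand": 0.5,"tx": 0,"ty": 0,"tz": 0,"wx": 0,"wy": 0,"wz": 1}])

```text
time: 1.77
tool_pos: [270.6, 329.6, 240.4]
tcp_rot: [3.141, 0.001, 0.298]
contact_force: [0.4, 0.1, -0.8]
grip_width: 23.3
```

Call:
drive_tool(deltas=[{"hand": 0.5,"tx": 0,"ty": 0,"tz": 0,"wx": 0,"wy": 0,"wz": 0.93},{"hand": 0.5,"tx": 0,"ty": 0,"tz": 0,"wx": 0,"wy": 0,"wz": 0.93},{"hand": 0.5,"tx": 0,"ty": 0,"tz": 0,"wx": 0,"wy": 0,"wz": 0.93},{"hand": 0.5,"tx": 0,"ty": 0,"tz": 0,"wx": 0,"wy": 0,"wz": 0.93},{"hand": 0.5,"tx": 0,"ty": 0,"tz": 0,"wx": 0,"wy": 0,"wz": 0.93},{"hand": 0.5,"tx": 0,"ty": 0,"tz": 0,"wx": 0,"wy": 0,"wz": 0.93},{"hand": 0.5,"tx": 0,"ty": 0,"tz": 0,"wx": 0,"wy": 0,"wz": 0.93},{"hand": 0.5,"tx": 0.66,"ty": 0.63,"tz": 0,"wx": 0,"wy": 0,"wz": 0},{"hand": 0.5,"tx": 0.66,"ty": 0.63,"tz": 0,"wx": 0,"wy": 0,"wz": 0},{"hand": 0.5,"tx": 0.66,"ty": 0.63,"tz": 0,"wx": 0,"wy": 0,"wz": 0},{"hand": 0.5,"tx": 0.66,"ty": 0.63,"tz": 0,"wx": 0,"wy": 0,"wz": 0},{"hand": 0.5,"tx": 0.66,"ty": 0.63,"tz": 0,"wx": 0,"wy": 0,"wz": 0},{"hand": 0.5,"tx": 0.66,"ty": 0.63,"tz": 0,"wx": 0,"wy": 0,"wz": 0},{"hand": 0.5,"tx": 0.66,"ty": 0.63,"tz": 0,"wx": 0,"wy": 0,"wz": 0},{"hand": 0.5,"tx": 0.66,"ty": 0.63,"tz": 0,"wx": 0,"wy": 0,"wz": 0},{"hand": 0.5,"tx": 0.66,"ty": 0.63,"tz": 0,"wx": 0,"wy": 0,"wz": 0},{"hand": 0.5,"tx": 0.66,"ty": 0.63,"tz": 0,"wx": 0,"wy": 0,"wz": 0},{"hand": 0.5,"tx": 0.66,"ty": 0.63,"tz": 0,"wx": 0,"wy": 0,"wz": 0},{"hand": 0.5,"tx": 0.66,"ty": 0.63,"tz": 0,"wx": 0,"wy": 0,"wz": 0}])

```text
time: 3.35
tool_pos: [497.6, -46.9, 240.4]
tcp_rot: [-3.141, 0.001, -0.266]
contact_force: [1.0, 0.5, -0.2]
grip_width: 23.0
```

Call:
drive_tool(deltas=[{"hand": 0.5,"tx": 0,"ty": 0,"tz": 0.65,"wx": 0,"wy": 0,"wz": 0.05},{"hand": 0.5,"tx": 0,"ty": 0,"tz": 0.65,"wx": 0,"wy": 0,"wz": 0},{"hand": 0.5,"tx": 0,"ty": 0,"tz": 0.65,"wx": 0,"wy": 0,"wz": 0},{"hand": 0.5,"tx": 0,"ty": 0,"tz": 0.65,"wx": 0,"wy": 0,"wz": 0},{"hand": 0.5,"tx": 0,"ty": 0,"tz": 0.65,"wx": 0,"wy": 0,"wz": 0},{"hand": 0.5,"tx": 0,"ty": 0,"tz": 0,"wx": 0,"wy": 0,"wz": 0}])

```text
time: 3.85
tool_pos: [494.0, -44.5, 106.2]
tcp_rot: [3.141, 0.01, -0.27]
contact_force: [-0.9, 0.6, -0.4]
grip_width: 23.0
```

```bash
python3 - <<'E'
from h import *
cv2.imwrite('pics/s1.png',cv2.resize(capture('scene')[100:300,200:450,::-1],None,fx=3,fy=3))
cv2.imwrite('pics/w1.png',capture('wrist')[:,:,::-1])
o=get_obs();print(o['tool_pos'],o['contact_force'],o['time'])
E
```

```text
[496.83964635 -45.06394446 110.48217182] [-0.17706286  0.21049259  0.09791344] 3.95
```

View pics/s1.png

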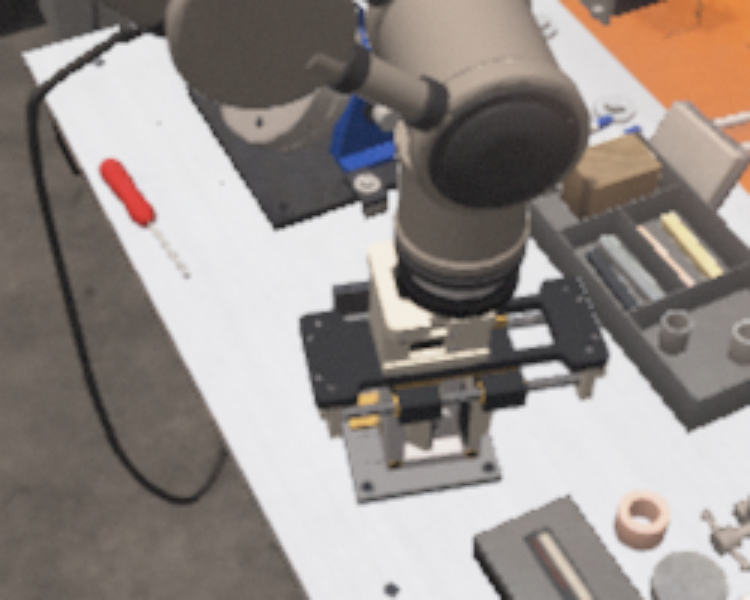

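View pics/w1.png

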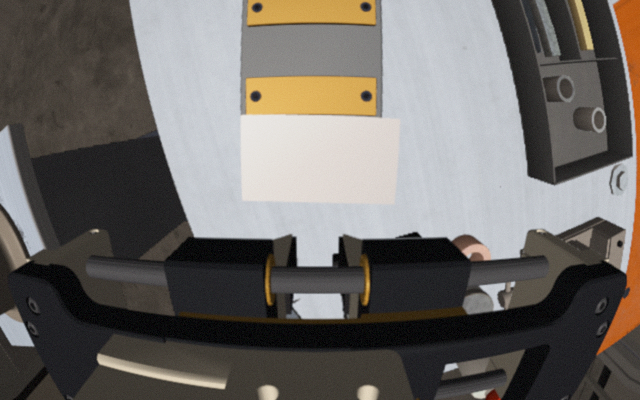

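Call:
drive_tool(deltas=[{"hand": 0.5,"tx": 0,"ty": -0.13,"tz": 0,"wx": 0,"wy": 0,"wz": 0},{"hand": 0.5,"tx": 0,"ty": -0.13,"tz": 0,"wx": 0,"wy": 0,"wz": 0},{"hand": 0.5,"tx": 0,"ty": -0.13,"tz": 0,"wx": 0,"wy": 0,"wz": 0},{"hand": 0.5,"tx": 0,"ty": -0.13,"tz": 0,"wx": 0,"wy": 0,"wz": 0},{"hand": 0.5,"tx": 0,"ty": -0.1,"tz": 0,"wx": 0,"wy": 0,"wz": 0},{"hand": 0.5,"tx": 0,"ty": -0.1,"tz": 0,"wx": 0,"wy": 0,"wz": 0},{"hand": 0.5,"tx": 0,"ty": -0.1,"tz": 0,"wx": 0,"wy": 0,"wz": 0},{"hand": 0.5,"tx": 0,"ty": -0.1,"tz": 0,"wx": 0,"wy": 0,"wz": 0}])

```text
time: 4.62
tool_pos: [507.1, -9.3, 110.8]
tcp_rot: [-3.142, -0.0, -0.27]
contact_force: [0.7, -1.4, 0.4]
grip_width: 23.0
```

Call:
drive_tool(deltas=[{"hand": 0.5,"tx": 0,"ty": -0.1,"tz": -0.02,"wx": 0,"wy": 0,"wz": 0},{"hand": 0.5,"tx": 0,"ty": -0.1,"tz": -0.02,"wx": 0,"wy": 0,"wz": 0},{"hand": 0.5,"tx": 0,"ty": -0.1,"tz": -0.02,"wx": 0,"wy": 0,"wz": 0}])

```text
time: 4.87
tool_pos: [510.3, 2.3, 113.1]
tcp_rot: [-3.141, 0.0, -0.27]
contact_force: [0.0, -0.6, 0.3]
grip_width: 22.9
```

```bash
python3 - <<'E'
from h import *
cv2.imwrite('pics/s2.png',cv2.resize(capture('scene')[180:280,280:410,::-1],None,fx=5,fy=5))
cv2.imwrite('pics/w2.png',capture('wrist')[:,:,::-1])
o=get_obs();print(o['tool_pos'],o['contact_force'],o['time'])
E
```

```text
[510.36209643   2.55007518 113.17485711] [0.08842868 0.53158609 0.34642693] 4.9667
```

View pics/s2.png

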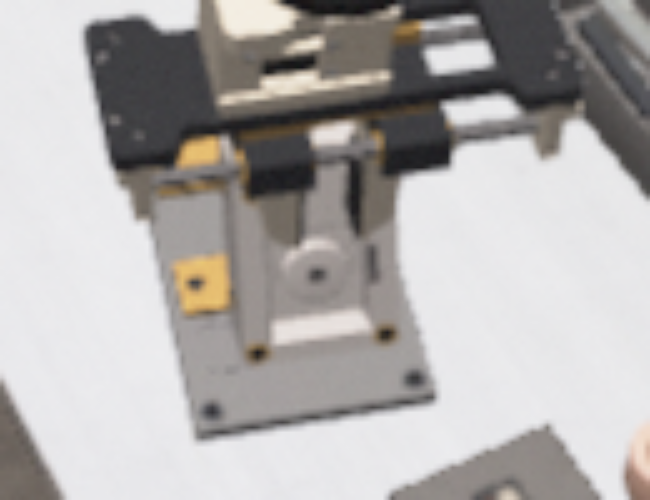

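View pics/w2.png

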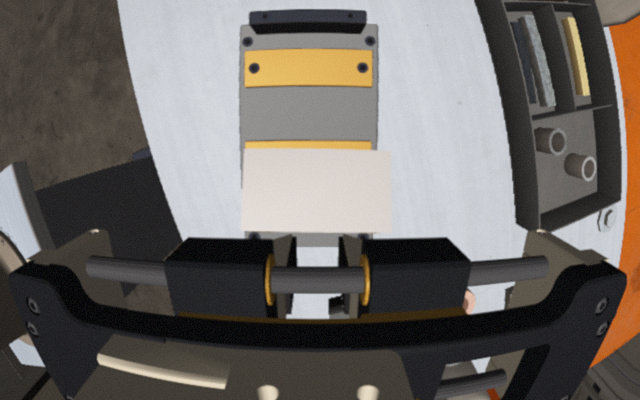

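Call:
drive_tool(deltas=[{"hand": 0.5,"tx": 0,"ty": -0.1,"tz": 0,"wx": 0,"wy": 0,"wz": 0},{"hand": 0.5,"tx": 0,"ty": -0.1,"tz": 0,"wx": 0,"wy": 0,"wz": 0},{"hand": 0.5,"tx": 0,"ty": -0.1,"tz": 0,"wx": 0,"wy": 0,"wz": 0},{"hand": 0.5,"tx": 0,"ty": -0.1,"tz": 0,"wx": 0,"wy": 0,"wz": 0},{"hand": 0.5,"tx": 0,"ty": -0.1,"tz": 0,"wx": 0,"wy": 0,"wz": 0},{"hand": 0.5,"tx": 0,"ty": 0,"tz": 0,"wx": 0,"wy": 0,"wz": 0},{"hand": 0.5,"tx": 0,"ty": 0,"tz": 0,"wx": 0,"wy": 0,"wz": 0}])

```text
time: 5.55
tool_pos: [515.5, 21.4, 113.1]
tcp_rot: [-3.142, 0.0, -0.269]
contact_force: [0.6, -0.3, -0.8]
grip_width: 23.3
```

```bash
python3 - <<'E'
from h import *
cv2.imwrite('pics/w3.png',capture('wrist')[:,:,::-1])
o=get_obs();print(o['tool_pos'],o['contact_force'],o['time'])
E
```

```text
[515.51949279  21.25247173 113.06506745] [ 0.17349379 -0.17603383  0.53643785] 5.6
```

View pics/w3.png

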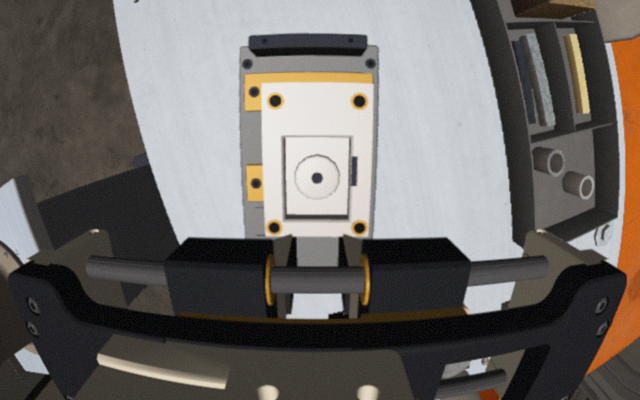

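Call:
drive_tool(deltas=[{"hand": 0.5,"tx": 0,"ty": 0.3,"tz": 0,"wx": 0,"wy": 0,"wz": 0},{"hand": 0.5,"tx": 0,"ty": 0.3,"tz": 0,"wx": 0,"wy": 0,"wz": 0},{"hand": 0.5,"tx": 0,"ty": 0.3,"tz": 0,"wx": 0,"wy": 0,"wz": 0},{"hand": 0.5,"tx": 0,"ty": 0,"tz": 0.45,"wx": 0,"wy": 0,"wz": 0},{"hand": 0.5,"tx": 0,"ty": 0,"tz": 0.45,"wx": 0,"wy": 0,"wz": 0},{"hand": 0.5,"tx": 0,"ty": 0,"tz": 0.45,"wx": 0,"wy": 0,"wz": 0},{"hand": 0.5,"tx": 0,"ty": 0,"tz": 0.45,"wx": 0,"wy": 0,"wz": 0},{"hand": 0.5,"tx": 0,"ty": 0,"tz": 0,"wx": 0,"wy": 0,"wz": 0},{"hand": 0.5,"tx": 0,"ty": 0,"tz": 0,"wx": 0,"wy": 0,"wz": 0}])

```text
time: 6.35
tool_pos: [505.2, -14.5, 40.7]
tcp_rot: [3.141, 0.002, -0.271]
contact_force: [0.8, 0.7, 0.5]
grip_width: 23.3
```

```bash
python3 - <<'E'
from h import *
cv2.imwrite('pics/w4.png',capture('wrist')[:,:,::-1])
cv2.imwrite('pics/s4.png',cv2.resize(capture('scene')[180:280,280:410,::-1],None,fx=5,fy=5))
o=get_obs();print(o['tool_pos'],o['contact_force'],o['time'])
E
```

```text
[506.44180233 -14.27114019  42.07371961] [ 0.20970217 -0.25206315  0.27225801] 6.45
```

View pics/w4.png

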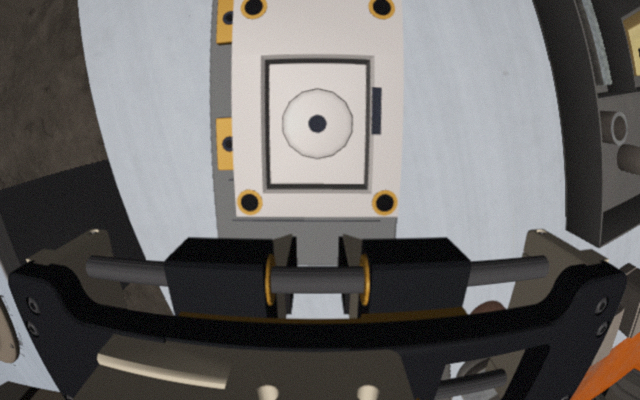

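View pics/s4.png

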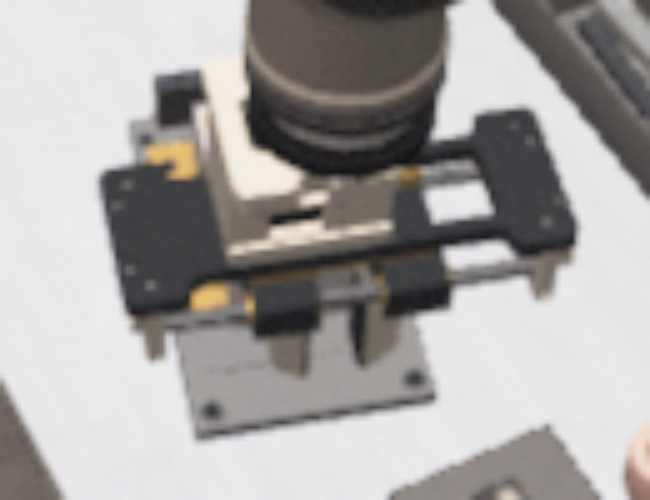

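Call:
drive_tool(deltas=[{"hand": 0.5,"tx": 0,"ty": -0.15,"tz": 0,"wx": 0,"wy": 0,"wz": 0},{"hand": 0.5,"tx": 0,"ty": -0.15,"tz": 0,"wx": 0,"wy": 0,"wz": 0},{"hand": 0.5,"tx": 0,"ty": -0.15,"tz": 0,"wx": 0,"wy": 0,"wz": 0},{"hand": 0.5,"tx": 0,"ty": -0.1,"tz": 0,"wx": 0,"wy": 0,"wz": 0},{"hand": 0.5,"tx": 0,"ty": -0.05,"tz": 0,"wx": 0,"wy": 0,"wz": 0},{"hand": 0.5,"tx": 0,"ty": -0.05,"tz": 0,"wx": 0,"wy": 0,"wz": 0},{"hand": 0.5,"tx": 0,"ty": -0.05,"tz": 0,"wx": 0,"wy": 0,"wz": 0},{"hand": 0.5,"tx": 0,"ty": -0.05,"tz": 0,"wx": 0,"wy": 0,"wz": 0},{"hand": 0.5,"tx": 0,"ty": -0.05,"tz": 0,"wx": 0,"wy": 0,"wz": 0},{"hand": 0.5,"tx": 0,"ty": -0.05,"tz": 0,"wx": 0,"wy": 0,"wz": 0},{"hand": 0.5,"tx": 0,"ty": 0,"tz": 0,"wx": 0,"wy": 0,"wz": 0}])

```text
time: 7.37
tool_pos: [515.1, 19.6, 41.1]
tcp_rot: [-3.141, 0.0, -0.27]
contact_force: [0.5, 0.3, 0.5]
grip_width: 22.8
```

```bash
python3 - <<'E'
from h import *
cv2.imwrite('pics/w5.png',capture('wrist')[:,:,::-1])
o=get_obs();print(o['tool_pos'],o['contact_force'],o['time'])
E
```

```text
[515.01497032  19.58166832  41.01315174] [-0.092343   -0.37438274  0.16197206] 7.4167
```

View pics/w5.png

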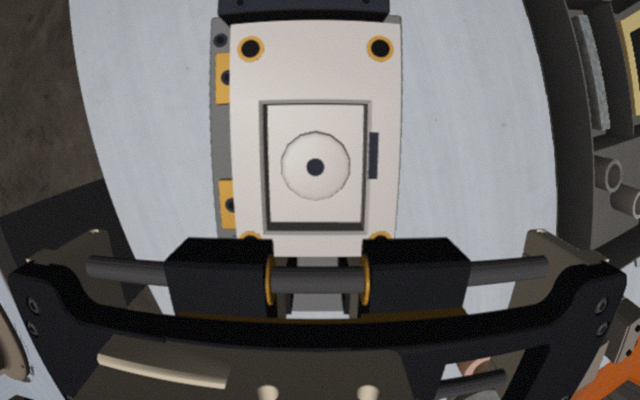

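Call:
drive_tool(deltas=[{"hand": 0.5,"tx": 0,"ty": -0.03,"tz": 0,"wx": 0,"wy": 0,"wz": 0},{"hand": 0.5,"tx": 0,"ty": -0.03,"tz": 0,"wx": 0,"wy": 0,"wz": 0},{"hand": 0.5,"tx": 0,"ty": -0.03,"tz": 0,"wx": 0,"wy": 0,"wz": 0},{"hand": 0.5,"tx": 0,"ty": -0.03,"tz": 0,"wx": 0,"wy": 0,"wz": 0},{"hand": 0.5,"tx": 0,"ty": -0.03,"tz": 0,"wx": 0,"wy": 0,"wz": 0}])

```text
time: 7.83
tool_pos: [516.5, 25.1, 41.0]
tcp_rot: [-3.142, 0.0, -0.27]
contact_force: [-0.4, -1.3, 0.2]
grip_width: 23.4
```

Call:
drive_tool(deltas=[{"hand": 0.5,"tx": 0,"ty": -0.03,"tz": 0,"wx": 0,"wy": 0,"wz": 0},{"hand": 0.5,"tx": 0,"ty": 0,"tz": 0,"wx": 0,"wy": 0,"wz": 0}])

```text
time: 8.0
tool_pos: [516.9, 26.5, 41.1]
tcp_rot: [-3.141, 0.0, -0.27]
contact_force: [-1.4, -0.5, -0.3]
grip_width: 22.8
```

Call:
drive_tool(deltas=[{"hand": 0.5,"tx": 0,"ty": -0.03,"tz": 0,"wx": 0,"wy": 0,"wz": 0},{"hand": 0.5,"tx": 0,"ty": -0.03,"tz": 0,"wx": 0,"wy": 0,"wz": 0},{"hand": 0.5,"tx": 0,"ty": 0,"tz": 0,"wx": 0,"wy": 0,"wz": 0}])

```text
time: 8.25
tool_pos: [517.6, 28.7, 41.1]
tcp_rot: [-3.141, -0.0, -0.27]
contact_force: [-0.6, 0.4, -0.2]
grip_width: 22.7
```

```bash
python3 - <<'E'
from h import *
cv2.imwrite('pics/w6.png',capture('wrist')[:,:,::-1])
o=get_obs();print(o['tool_pos'],o['contact_force'],o['time'])
E
```

```text
[517.61298826  28.73692575  41.12279823] [ 0.2435467  -0.40961673 -0.01846668] 8.3
```

View pics/w6.png

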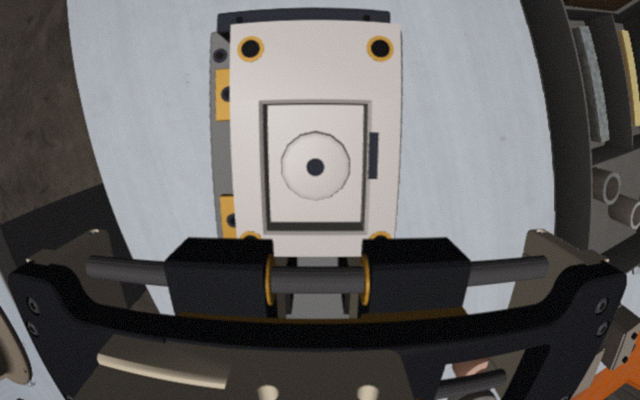

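Call:
drive_tool(deltas=[{"hand": 0.5,"tx": 0,"ty": -0.03,"tz": 0,"wx": 0,"wy": 0,"wz": 0},{"hand": 0.5,"tx": 0,"ty": -0.03,"tz": 0,"wx": 0,"wy": 0,"wz": 0},{"hand": 0.5,"tx": 0,"ty": 0,"tz": 0,"wx": 0,"wy": 0,"wz": 0}])

```text
time: 8.55
tool_pos: [518.0, 30.3, 41.2]
tcp_rot: [3.141, 0.0, -0.27]
contact_force: [-0.8, -4.9, 1.3]
grip_width: 22.7
```

Call:
drive_tool(deltas=[{"hand": 0.5,"tx": 0,"ty": -0.03,"tz": 0,"wx": 0,"wy": 0,"wz": 0},{"hand": 0.5,"tx": 0,"ty": 0,"tz": 0,"wx": 0,"wy": 0,"wz": 0},{"hand": 0.5,"tx": 0,"ty": 0,"tz": 0,"wx": 0,"wy": 0,"wz": 0}])

```text
time: 8.8
tool_pos: [517.9, 30.4, 41.2]
tcp_rot: [3.139, 0.001, -0.27]
contact_force: [-3.7, -10.6, 1.9]
grip_width: 22.8
```

Call:
drive_tool(deltas=[{"hand": 0.5,"tx": 0,"ty": 0.05,"tz": 0,"wx": 0,"wy": 0,"wz": 0},{"hand": 0.5,"tx": 0,"ty": 0.2,"tz": 0,"wx": 0,"wy": 0,"wz": 0},{"hand": 0.5,"tx": 0,"ty": 0.4,"tz": 0,"wx": 0,"wy": 0,"wz": 0},{"hand": 0.5,"tx": 0,"ty": 0.4,"tz": 0,"wx": 0,"wy": 0,"wz": 0},{"hand": 0.5,"tx": 0,"ty": 0,"tz": -0.7,"wx": 0,"wy": 0,"wz": 0},{"hand": 0.5,"tx": 0,"ty": 0,"tz": -0.7,"wx": 0,"wy": 0,"wz": 0},{"hand": 0.5,"tx": 0,"ty": 0,"tz": -0.7,"wx": 0,"wy": 0,"wz": 0},{"hand": 0.5,"tx": 0,"ty": 0,"tz": -0.7,"wx": 0,"wy": 0,"wz": 0},{"hand": 0.5,"tx": 0,"ty": 0,"tz": -0.7,"wx": 0,"wy": 0,"wz": 0},{"hand": 0.5,"tx": 0,"ty": 0,"tz": -0.7,"wx": 0,"wy": 0,"wz": 0},{"hand": 0.5,"tx": -0.6,"ty": 0.6,"tz": 0,"wx": 0,"wy": 0,"wz": 0},{"hand": 0.5,"tx": -0.6,"ty": 0.6,"tz": 0,"wx": 0,"wy": 0,"wz": 0},{"hand": 0.5,"tx": -0.6,"ty": 0.6,"tz": 0,"wx": 0,"wy": 0,"wz": 0},{"hand": 0.5,"tx": -0.3,"ty": 0.6,"tz": 0,"wx": 0,"wy": 0,"wz": 0},{"hand": 0.5,"tx": 0,"ty": 0.6,"tz": 0,"wx": 0,"wy": 0,"wz": 0},{"hand": 0.5,"tx": 0,"ty": 0,"tz": 0,"wx": 0,"wy": 0,"wz": 0}])

```text
time: 10.13
tool_pos: [393.3, -104.4, 209.6]
tcp_rot: [3.141, -0.002, -0.272]
contact_force: [0.9, -0.6, 0.6]
grip_width: 22.9
```

```bash
python3 - <<'E'
from h import *
t=capture('top')[:,:,::-1];cv2.imwrite('pics/t7.png',t)
cv2.imwrite('pics/t7c.png',cv2.resize(t[150:260,240:380],None,fx=5,fy=5,interpolation=cv2.INTER_CUBIC))
s=capture('scene')[:,:,::-1];cv2.imwrite('pics/s7.png',s);cv2.imwrite('pics/s7c.png',cv2.resize(s[180:280,280:410],None,fx=5,fy=5,interpolation=cv2.INTER_CUBIC))
o=get_obs();print(o['tool_pos'],o['contact_force'],o['time'])
E
```

```text
[ 394.3598524  -102.318025    209.32685227] [ 0.20076843 -0.30912931  0.15045957] 10.2333
```

View pics/t7c.png

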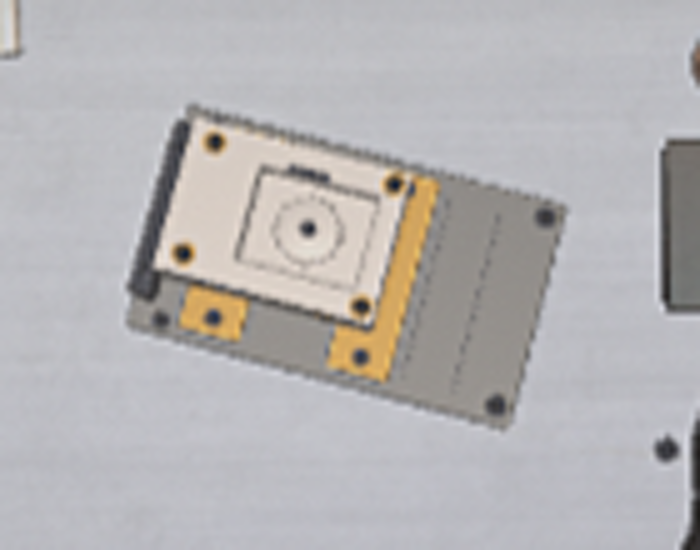

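View pics/s7c.png

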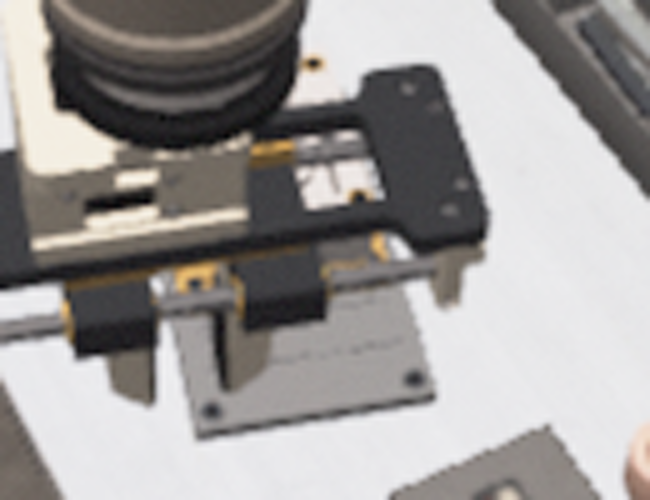

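```bash
python3 - <<'E'
from h import *
f=lambda p:np.array(p)/5+[240,150]-.4
c=np.array([517.5,59.5]);u=np.array([np.cos(np.radians(74.5)),np.sin(np.radians(74.5))]);v=np.array([-u[1],u[0]])
P=ray('top',f([(195,113),(412,180),(376,326),(157,270)]),56)[:,:2];print(P.round(1));q=(P-c)@np.c_[u,v];print(q.round(1),q.mean(0))
a=cv2.imread('pics/t7.png');h=cv2.cvtColor(a,cv2.COLOR_BGR2HSV)
m=cv2.inRange(h,(0,5,190),(30,50,255));m[:160]=0;m[225:]=0;m[:,:265]=0;m[:,330:]=0
m=cv2.morphologyEx(m,cv2.MORPH_CLOSE,np.ones((3,3)))
k=max(cv2.findContours(m,0,2)[0],key=cv2.contourArea)
r=cv2.minAreaRect(ray('top',k[:,0,:],56)[:,:2].astype(np.float32));print(r,(np.array(r[0])-c)@np.c_[u,v])
d=cv2.absdiff(a,cv2.imread('pics/top0.png')).max(2)
print('tin/roll/caliper/driver diffs',[(d[s]>40).sum() for s in (np.s_[150:175,400:428],np.s_[150:172,375:398],np.s_[205:260,380:480],np.s_[245:265,155:235])])
E
```

```text
[[583.8 130.3]
 [551.4  30. ]
 [483.8  47.2]
 [510.5 147.5]]
[[ 85.9 -45. ]
 [-19.4 -40.6]
 [-20.9  29.2]
 [ 82.9  30.3]] [32.13666315 -6.5290636 ]
((533.2626342773438, 90.22390747070312), (102.45216369628906, 71.14787292480469), 74.16989135742188) [33.81887367 -6.97874727]
tin/roll/caliper/driver diffs [np.int64(0), np.int64(0), np.int64(3915), np.int64(0)]
```

View pics/t7.png

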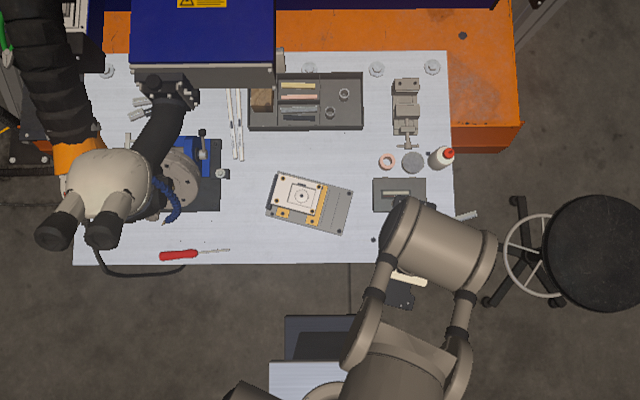

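```bash
python3 -c "
from plant import *
o=get_obs();print(o['contact_force'],abs(o['dq']).max());print(close_job())"
```

```text
[ 0.20076843 -0.30912931  0.15045957] 0.033427326289731836
the job is handed in; nothing more can be done
None
```

I tipped the insert over the low stop with the part-closed fingers. It fell cavity up onto the two rests, and I then pushed its foot end until it met the dark end stop. The push force rose from about 1 N to about 11 N with no further travel. I backed the tool off and handed the job in at about 10.2 s, and no verdict came back.

My last checks, all by camera except the contact force:
- **Position along the plate:** the insert's centre measured 32.1 mm from its corners and 33.8 mm from its outline, against 32 mm for home. The two disagree by 1.7 mm, so I relied on the contact force to call it flush.
- **Sideways and square:** it sits about 7 mm from the stop's middle. Its angle is about 74.2° against the plate's 74.5°, well inside the limit.
- **Lying flat:** I judged this only by eye from the pictures; I did not measure its height or tilt.
- **Other objects:** the tin, copper roll and screwdriver show no change in the top view.
- **Caliper (not checked):** the arm hid it in the last top picture. The tool was about 210 mm up when it passed near there, and I felt no contact.

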